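# Shut, latch and switch on the sandwich toaster

## Robot

A 6-joint arm with a two-finger parallel gripper is mounted at the origin on a cart in front of the work surface, level with it; the furniture and walls round the work are solid. World frame = base frame: x ahead of the robot, y to its left, z up, the work surface at z = 0. Lengths are in m, angles in rad, forces in N, time in s.
With the tool pointing down it reaches from about 0.35 to 0.975 m from the base axis. Payload 7.1 kg.
Tool frame: the origin (TCP) lies where the fingers leave the gripper's body, on its centre line; the fingertips stand 80 mm ahead of it and the grasp point (between the pads) lies 61 mm ahead of it; z points along the fingers, y is the line along which they close (so a half turn about z gives the same grasp; the last joint's range is limited). The gripper opens to 88 mm and grips with 3 to 60 N. Pads are 20 mm wide; open, the fingers measure 115 mm over their backs; the gripper's body (75 mm by 178 mm) begins 61 mm behind the grasp point.
Start: joints at [1.215, 0.423, 1.63, -0, 1.089, -0.019], TCP at [0.207, 0.59, 0.303] pointing down, gripper open.
Joint ranges: [-3, 3], [-0.9, 2.11], [0.09, 2.58], [-1.31, 4.45], [0.11, 2.69], [-2.54, 2.54]. Speed limits (rad/s): [2.39, 2.39, 3.01, 3.14, 3.14, 3.14].

## Interface

Orientations are given as a rotation vector (axis times angle).
In Python, from plant import arm gives the robot as it stands. The module is installed in compiled form; this text tells all that it offers.
- The arm moves only by the tool move_arm, never from a script. Its argument "rows" is a list that holds one entry, the list of rows, each a list of 7 numbers: the opening, from -1 (shut) to 1 (fully open), then the shift along the tool's x, y, z in m, then the turn, a rotation vector about the tool's x, y, z in rad. In form: [[[gripper, dx, dy, dz, rx, ry, rz], ...]]. A call has 1 to 5 rows; each row shifts and turns the commanded pose from where the row before left it, along the tool's axes as they then stand; what a row does not reach is not made up. A row lasts 1/8 s, in which the tool goes at most 62.5 mm and 10.7 degrees, less where a joint would pass 70% of its speed; a pose out of reach is approached as far as the arm can. A call with a gripper value outside its range is refused whole. The fingers move at their own pace and stop on an object; "grip_force" is the grip in N (left out, the last holds). Time passes only in rows, so rows that do not move let the fingers close. It gives the time, the measured TCP pose, the force, the opening and the grip force at its end, in the units of the state.
- arm.observe(): the state, without advancing time (a new reading comes with each control period).
- arm.read_camera(name): name is "scene" or "side" or "wrist"; returns a dict with "frame" (420x560x3 uint8, red, green, blue), "intrinsics" (3x3 intrinsics, pixels), "world_from_camera" (4x4, takes a point from camera to world coordinates). Camera axes: x right, y up, looking along -z (the intrinsics and any distortion apply to the point x, -y, -z); pixel columns grow to the right and rows downward; lengths in m; the calibration is good to about 2 mm. A picture is of the moment at which its call begins. There is no depth.
- arm.close_job(): hands the job in; it is judged then, once.
Trained networks look in a picture, given as the dict that the camera call returned (one of the last four; its "shot" number tells which), for a name from the list of things; names that differ only in an ending like _2 or _b are one class to them, and where a whole thing is asked for, a point or a joint stands for the part that bears it (a point fixed in the world has none). Each returns a list of dicts, best first, with "conf" (0 to 1); they miss things now and then, are a little off and sometimes report something else, mostly with a low value. They report only what shows in the picture. A call takes as long as a camera call.
- arm.search_frame(name, picture): "at" ([x, y, z] in m, in world coordinates, good to about 4 mm: the middle of the surface that is visible of it).
- arm.trace(name, picture): "pixels" (420x560 bool, what is visible of it).
- arm.pinpoint(name, picture): "at" ([x, y, z] in m, in world coordinates, good to about 4 mm: a listed point, or the origin of a listed thing).
The state is a dict: "t": time; "qpos": joint angles; "qd": joint speeds; "joint_efforts": joint torques, N m; "position": TCP position; "ee_rot": TCP orientation; "ft_force": force on the tool from outside, world axes, zero at the start; "moment": the same for the moment, N m; "grip_width": finger opening in m; "gripper_force": force on a finger pad.
Only numpy, scipy, OpenCV 4.12 (cv2) and the standard library are available. Lean on these libraries where they do the work, as an engineer would, in place of code of your own. Each camera call takes 0.05 s, during which the arm holds its last target. There are 200 camera calls.

## Task

Start the sandwich toaster: push its raised lid down until it is fully shut on the sandwich, then flip the steel latch at the front down past its centre so that it snaps in under the lower handle, and then flip the small toggle lever on the side panel over to its rear position, which is on. Do it all by pushing: the toaster stays standing on the worktop about where it is, and the mug and the jar beside it are not disturbed.

Things in the scene. Friction and masses are not known exactly. Their poses are not given: they have to be found in the camera images.
- toaster: Loose sandwich toaster, about 2.2 kg, on rubber feet: black base, black lid with steel top. Origin on the worktop under the middle of the shut lid; x points from the front (handles, latch) to the back (hinge), y to its left, z up. Base x -75 to +75, y -115 to +75, top z 50 mm; the strip y -75 to -115 is the side panel. Shut lid: x and y -75 to +75, z 55 to 94 mm.
- lid_hinge (a point): Middle of the lid's hinge line, which runs along the toaster's y; at x +78, y 0, z 55 mm of the toaster.
- lid (a joint): Angle of the lid about its hinge: 0 = fully shut, grows as the front rises; starts between 0.45 and 0.7. A stiff hinge: the lid stays where it is left, at any angle, so it must be pushed all the way; 1 to 5 N at its front edge push it down.
- lid_top_front (a point): Point on the lid's flat top, 135 mm in front of and, when shut, 39 mm above the hinge line, 18 mm behind the lid's front edge, mid-width; a good place to push the lid down. When shut it is at x -57, z 94 mm of the toaster.
- latch (a joint): Angle of the steel latch plate (34 mm wide, 60 long) on the lid's front: 0 = standing out to the front, nearly level with the shut lid (open, as at the start); 1.7 = hanging straight down, hook under the lower lug (latched). An over-centre spring drives it to the nearer end; centre 0.85. About 3 N down on the tab starts it, less near the centre. Flip it only once the lid is shut.
- latch_pivot (a point): Middle of the latch's pivot line, which runs along the toaster's y on the lid's front lug; with the lid shut at x -98, y 0, z 75 mm of the toaster. Below it the base has its lower handle lug: x -94 to -68, y -24 to +24, z 31 to 47 mm.
- latch_tab (a point): Outer edge of the finger tab, 34 mm wide, at the latch's free end: 9 mm in front of and 59 mm below the pivot when latched; 57 mm in front of and 16 mm above it when open. With the lid shut and the latch open it is 91 mm above the worktop. Fingertips pressed straight down 48 mm in front of the pivot, to 36 mm above the worktop, carry the latch well past its centre.
- toggle (a joint): Angle of the toggle lever: 0 = leaning 0.35 rad to the front (off, as at the start), 0.7 = leaning 0.35 rad to the back (on). An over-centre spring drives it to the nearer end: centre at 0.35; about 2 N at the tip starts it.
- toggle_tip (a point): Top of the toggle lever, a steel bat 15 mm thick at the top that stands 37 mm out of the side panel; its pivot lies at x -8, y -94, z 52 mm of the toaster. The tip is about 87 mm above the worktop and moves 25 mm from front (off) to back (on).
- mug: White speckled mug, 83x120x96 mm, standing beyond the toaster's front left corner; origin under its middle. Must not be disturbed.
- jar: Glass jar with a screw lid, 70 mm thick, 101 mm high, standing behind the toaster's hinge; origin under its middle. Must not be disturbed.

How it is judged:
On the way, in this order (a step that is already met when the one before it is completed fails the run):
1. the lid is fully shut while the latch is still open (value of joint lid below 0.03 rad and value of joint latch below 0.85 rad), for 0.2 s.
2. the latch has snapped down under the lower handle (value of joint latch above 1.58 rad and value of joint lid below 0.03 rad and value of joint toggle below 0.35 rad), for 0.2 s.
3. the toggle lever has snapped over to its rear position (value of joint toggle above 0.6 rad), for 0.2 s.
At the end, for the whole second after the job is handed in: The lid is shut (under 0.03 rad), the latch hangs snapped under the lower handle (over 1.58 of 1.7 rad), the toggle lever lies in its rear position (over 0.6 of 0.7 rad), and the toaster rests upright on its feet within 50 mm of where it stood (value of joint lid below 0.03 rad and value of joint latch above 1.58 rad and value of joint toggle above 0.6 rad and distance of toaster from where it was at the start of the episode below 0.05 m and angle between toaster's own z axis and vertical below 0.05 rad and linear speed of toaster below 0.02 m/s); the robot touches nothing.
It fails at once if the toaster is lifted or tipped (height (world z) of toaster above 0.015 m or angle between toaster's own z axis and vertical above 0.15 rad).
It fails at once if the toaster is shoved away more than 70 mm (distance of toaster from where it was at the start of the episode above 0.07 m).
It fails at once if the toggle is switched on while the lid is open or unlatched (value of joint toggle above 0.45 rad and (value of joint lid above 0.06 rad or value of joint latch below 1.4 rad)).
It fails at once if the mug or the jar is moved more than 30 mm or tipped (distance of any of mug, jar from where it was at the start of the episode above 0.03 m or angle between any of mug, jar's own z axis and vertical above 0.35 rad).
It also fails if it takes over 48 s, if anything falls off the work surface, if the arm or the gripper's body presses on something with over 40 N, if the wrist force passes 120 N, or if a joint passes its speed limit or range.

## Working session

There is one attempt and no reset: what is moved stays moved. The work goes in short steps, Python scripts to look and compute and a tool call to move; the robot and the scene stay as the last step left them, time stands still between calls to the robot, and variables do not carry over. Pictures are saved under pics/ and viewed, at most 10 in all, crops included, and the job is handed in when it is done.

Besides the shell and the picture viewer there is one more tool, called as a command line: name --argument value ..., lists and objects as JSON in quotes. move_arm: Moves the arm, as the interface text tells. Its arguments: {"type":"object","properties":{"rows":{"type":"array"},"grip_force":{"type":"number"}},"required":["rows"]}

```bash
mkdir -p pics
cat > h.py <<'E'
from plant import arm
import numpy as np, cv2
from scipy.spatial.transform import Rotation as R
def snap(n,f=None):
    p=arm.read_camera(n)
    if f: cv2.imwrite('pics/'+f,p['frame'][:,:,::-1])
    return p
def px(p,X):
    T=np.linalg.inv(p['world_from_camera']); c=T[:3,:3]@X+T[:3,3]; c=np.array([c[0],-c[1],-c[2]])
    u=p['intrinsics']@c; return (u[:2]/u[2]).round(0)
def st():
    s=arm.observe(); print(s['t'],np.round(s['position'],4),np.round(s['ee_rot'],3),'F',np.round(s['ft_force'],1),'w',s['grip_width']); return s
E
python3 - <<'E'
from h import *
s=st(); print(R.from_rotvec(s['ee_rot']).as_matrix().round(3))
for c in ['scene','side']:
    p=snap(c,c+'1.png')
    for n in ['toaster','lid_hinge','lid_top_front','latch_pivot','latch_tab','toggle_tip','mug','jar']:
        r=arm.pinpoint(n,p)
        for d in r[:1]: print(c,n,round(d['conf'],2),np.round(d['at'],3),px(p,d['at']))
E
```

```text
0.0 [0.2064 0.5895 0.3019] [-5.260e-01 -3.097e+00  2.000e-03] F [ 0.3 -0.1 -0.5] w 0.08777610862094704
[[-0.944  0.33  -0.   ]
 [ 0.33   0.944 -0.001]
 [ 0.    -0.001 -1.   ]]
scene toaster 0.96 [0.535 0.045 0.002] [266. 231.]
scene lid_hinge 0.73 [ 0.568 -0.027  0.054] [297. 227.]
scene lid_top_front 0.63 [0.526 0.069 0.149] [256. 183.]
scene latch_pivot 0.92 [0.508 0.108 0.157] [239. 176.]
scene latch_tab 0.72 [0.494 0.145 0.192] [223. 158.]
scene mug 0.62 [ 0.562  0.3   -0.003] [215. 176.]
scene jar 0.92 [ 0.566 -0.111 -0.002] [319. 263.]
side toaster 0.89 [0.535 0.05  0.003] [280. 227.]
side lid_hinge 0.95 [ 0.566 -0.031  0.055] [304. 229.]
side lid_top_front 0.74 [0.532 0.064 0.153] [278. 179.]
side latch_pivot 0.8 [0.512 0.105 0.159] [264. 170.]
side latch_tab 0.64 [0.491 0.144 0.2  ] [251. 150.]
side toggle_tip 0.55 [0.512 0.108 0.16 ] [264. 169.]
side mug 0.86 [ 0.563  0.303 -0.003] [257. 175.]
side jar 0.61 [ 0.564 -0.115 -0.002] [317. 268.]
```

View pics/scene1.png

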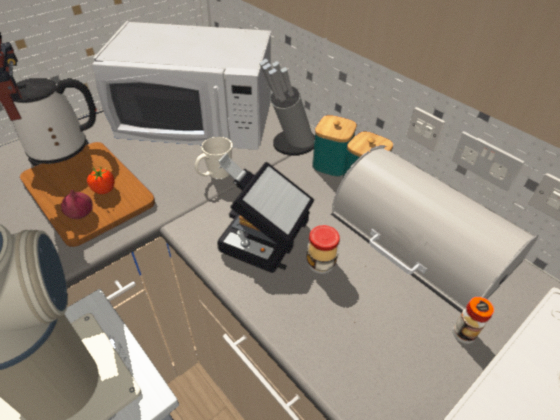

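View pics/side1.png

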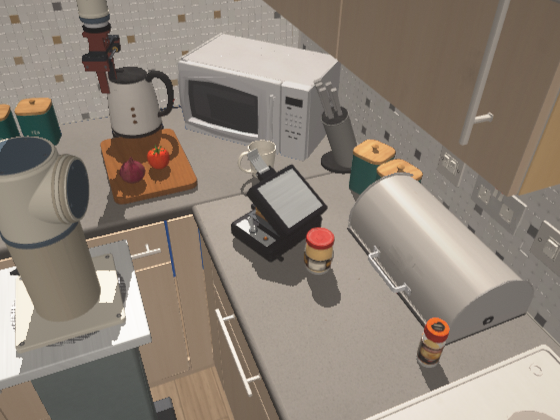

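The pictures show the toaster with its lid up (scene ~(270,205)) and the front with the latch facing the mug (215,160). The side panel and toggle (243,238) face the robot, and the jar is at (322,250) behind the hinge. The detections agree with each other: toaster x in world ≈ (0.387, −0.922), lid ≈ 0.49 rad. The one side-view toggle_tip hit is wrong, since it lands on the latch. First I close the fingers, rise and turn tool y onto toaster y.

move_arm --rows '[[[-1, 0, 0, -0.01, 0, 0, 0.168], [-1, 0, 0, -0.01, 0, 0, 0.168], [-1, 0, 0, -0.01, 0, 0, 0.168], [-1, 0, 0, -0.01, 0, 0, 0.168], [-1, 0, 0, 0, 0, 0, 0.166]]]'

```text
t: 1.52
position: [0.2066, 0.5902, 0.3437]
ee_rot: [-1.748, -2.61, -0.003]
ft_force: [0.0, -0.4, -0.3]
grip_width: 0.0412
gripper_force: 0.0
```

```bash
cat >> h.py <<'E'
O=np.array([.535,.0475,0]); ex=np.array([.386,-.9225,0]); ey=np.array([.9225,.386,0])
def T(x,y,z): return O+ex*x/1e3+ey*y/1e3+np.array([0,0,z/1e3])   # toaster mm -> world
def to(x,y,z):  # tool shift that brings fingertips to toaster point
    s=arm.observe(); M=R.from_rotvec(s['ee_rot']).as_matrix()
    tip=s['position']+M[:,2]*.08; d=tip-O
    print('tip toaster mm',np.round([d@ex*1e3,d@ey*1e3,d[2]*1e3],1),'shift',(M.T@(T(x,y,z)-tip)).round(4),'F',np.round(s['ft_force'],1),'t',s['t'])
E
python3 - <<'E'
from h import *
s=st(); M=R.from_rotvec(s['ee_rot']).as_matrix(); print(M.round(3)); to(-24,0,175)
E
```

```text
1.525 [0.2066 0.5902 0.3437] [-1.748 -2.61  -0.003] F [ 0.  -0.4 -0.3] w 0.041231059309035645
[[-0.381  0.925  0.001]
 [ 0.925  0.381  0.002]
 [ 0.001  0.001 -1.   ]]
tip toaster mm [-627.5  -93.3  263.7] shift [-0.6031  0.0967  0.088 ] F [ 0.  -0.4 -0.3] t 1.525
```

move_arm --rows '[[[-1, -0.05, 0.02, 0, 0, 0, 0], [-1, -0.06, 0.02, 0, 0, 0, 0], [-1, -0.06, 0.02, 0, 0, 0, 0], [-1, -0.06, 0.02, 0, 0, 0, 0], [-1, -0.06, 0.017, 0, 0, 0, 0]]]'

```text
t: 2.15
position: [0.4076, 0.3599, 0.3429]
ee_rot: [1.741, 2.615, 0.001]
ft_force: [0.4, -0.2, 0.2]
grip_width: 0.0002
gripper_force: 0.0
```

move_arm --rows '[[[-1, -0.06, 0, 0, 0, 0, 0], [-1, -0.06, 0, 0, 0, 0, 0], [-1, -0.06, 0, 0, 0, 0, 0], [-1, -0.06, 0, 0, 0, 0, 0], [-1, -0.055, 0, 0, 0, 0, 0]]]'

```text
t: 2.78
position: [0.5208, 0.0873, 0.343]
ee_rot: [1.741, 2.614, 0.001]
ft_force: [0.1, 0.7, 0.0]
grip_width: 0.0008
gripper_force: 0.0
```

Run:
```python
from h import *
to(-24,0,165); print(st()['grip_width'])
p=snap('wrist','w1.png')
for c in ['wrist','side']:
    if c=='side': p=snap('side','side2.png')
    for n in ['toaster','lid_hinge','toggle_tip','latch_pivot']:
        for d in arm.pinpoint(n,p)[:1]: print(c,n,round(d['conf'],2),np.round(d['at'],3))
print('expected toggle',T(-21,-94,87))
```

```text
tip toaster mm [-42.2   2.3 263. ] shift [-0.0181 -0.0024  0.098 ] F [0.1 0.7 0. ] t 2.775
2.775 [0.5208 0.0873 0.343 ] [1.741e+00 2.614e+00 1.000e-03] F [0.1 0.7 0. ] w 0.0007650640863992573
0.0007650640863992573
wrist toaster 0.65 [0.527 0.065 0.156]
wrist toggle_tip 0.4 [0.439 0.025 0.088]
wrist latch_pivot 0.95 [0.508 0.104 0.154]
side toaster 0.92 [0.534 0.044 0.002]
side lid_hinge 0.57 [ 0.565 -0.026  0.055]
side toggle_tip 0.57 [0.44  0.024 0.086]
side latch_pivot 0.91 [0.511 0.103 0.156]
expected toggle [0.440179  0.0305885 0.087    ]
```

The toggle measurements match the pose model within about 6 mm. Next I go down to just above the lid.

move_arm --rows '[[[-1, -0.006, -0.002, 0.04, 0, 0, 0], [-1, 0, 0, 0.04, 0, 0, 0], [-1, 0, 0, 0.015, 0, 0, 0], [-1, 0, 0, 0, 0, 0, 0]]]'

```text
t: 3.78
position: [0.5204, 0.0834, 0.2472]
ee_rot: [-1.739, -2.615, 0.002]
ft_force: [0.7, 1.3, 1.0]
grip_width: 0.0006
gripper_force: 0.0
```

Run:
```python
from h import *
to(-24,0,152)
```

```text
tip toaster mm [-38.8   0.2 167.2] shift [-0.0148 -0.0002  0.0152] F [0.7 1.3 1. ] t 3.775
```

The tip is too near the lid's front edge, so I back it up toward the hinge before pushing.

move_arm --rows '[[[-1, 0, 0, -0.01, 0, 0, 0], [-1, -0.018, 0, 0, 0, 0, 0], [-1, 0, 0, 0.012, 0, 0, 0], [-1, 0, 0, 0.006, 0, 0, 0], [-1, 0, 0, 0, 0, 0, 0]]]'

```text
t: 4.4
position: [0.5271, 0.0663, 0.2388]
ee_rot: [-1.74, -2.614, 0.002]
ft_force: [-0.5, 0.1, -0.2]
grip_width: 0.0007
gripper_force: 0.0
```

Run:
```python
from h import *
to(-24,0,152)
```

```text
tip toaster mm [-20.4  -0.2 158.8] shift [0.0036 0.0002 0.0068] F [-0.5  0.1 -0.2] t 4.4
```

move_arm --rows '[[[-1, 0, 0, 0.008, 0, 0, 0], [-1, 0.007, 0, 0.008, 0, 0, 0], [-1, 0.006, 0, 0.008, 0, 0, 0], [-1, 0.005, 0, 0.009, 0, 0, 0], [-1, 0.005, 0, 0.009, 0, 0, 0]]]'

```text
t: 5.03
position: [0.5184, 0.088, 0.197]
ee_rot: [-1.741, -2.615, 0.0]
ft_force: [0.3, -0.7, 0.8]
grip_width: 0.0006
gripper_force: 0.4
```

Run:
```python
from h import *
to(-52,0,93)
```

```text
tip toaster mm [-43.8   0.3 117. ] shift [ 0.0082 -0.0003  0.024 ] F [ 0.3 -0.7  0.8] t 5.025
```

move_arm --rows '[[[-1, 0.003, 0, 0.008, 0, 0, 0], [-1, 0.003, 0, 0.008, 0, 0, 0], [-1, 0.002, 0, 0.006, 0, 0, 0], [-1, 0, 0, 0.003, 0, 0, 0], [-1, 0, 0, 0, 0, 0, 0]]]'

```text
t: 5.65
position: [0.5153, 0.0951, 0.1733]
ee_rot: [-1.741, -2.614, 0.0]
ft_force: [-4.1, 2.0, 8.8]
grip_width: 0.001
gripper_force: 4.7
```

Run:
```python
from h import *
to(-52,0,93)
p=snap('side')
for n in ['toaster','lid_top_front','latch_pivot','latch_tab','toggle_tip']:
  for d in arm.pinpoint(n,p)[:1]: print(n,round(d['conf'],2),np.round(d['at'],3))
```

```text
tip toaster mm [-51.5   0.2  93.3] shift [ 0.0005 -0.0002  0.0003] F [-4.1  2.   8.8] t 5.65
toaster 0.88 [0.54  0.047 0.002]
lid_top_front 0.92 [0.514 0.097 0.095]
latch_pivot 0.87 [0.499 0.134 0.075]
latch_tab 0.65 [0.475 0.187 0.093]
toggle_tip 0.54 [0.435 0.021 0.087]
```

move_arm --rows '[[[-1, 0, 0, 0.004, 0, 0, 0], [-1, 0, 0, 0, 0, 0, 0], [-1, 0, 0, 0, 0, 0, 0], [-1, 0, 0, -0.01, 0, 0, 0], [-1, 0, 0, -0.03, 0, 0, 0]]]'

```text
t: 6.58
position: [0.5149, 0.0947, 0.2083]
ee_rot: [-1.74, -2.613, 0.003]
ft_force: [0.1, -0.1, -0.0]
grip_width: 0.0004
gripper_force: 0.0
```

move_arm --rows '[[[-1, 0.047, 0, -0.005, 0, 0, 0], [-1, 0.047, 0, 0, 0, 0, 0], [-1, 0, 0, 0, 0, 0, 0]]]'

```text
t: 6.95
position: [0.4785, 0.1835, 0.2138]
ee_rot: [1.737, 2.618, 0.0]
ft_force: [0.1, 0.0, 0.7]
grip_width: 0.001
gripper_force: 0.0
```

Run:
```python
from h import *
to(-146,0,100)
p=snap('side','s3.png')
for n in ['toaster','lid_top_front','latch_pivot','latch_tab','toggle_tip','mug']:
  for d in arm.pinpoint(n,p)[:1]: 
    q=d['at']-O; print(n,round(d['conf'],2),np.round(d['at'],3),np.round([q@ex*1e3,q@ey*1e3]))
```

```text
tip toaster mm [-147.2    0.4  133.8] shift [-0.0012 -0.0004  0.0338] F [0.1 0.  0.7] t 6.95
toaster 0.8 [0.538 0.047 0.   ] [1. 2.]
lid_top_front 0.8 [0.512 0.095 0.095] [-53.  -3.]
latch_pivot 0.55 [0.497 0.132 0.078] [-93.  -2.]
latch_tab 0.72 [0.475 0.186 0.093] [-151.   -2.]
toggle_tip 0.45 [0.44  0.025 0.086] [-16. -96.]
mug 0.81 [ 0.562  0.3   -0.001] [-222.  122.]
```

View pics/s3.png

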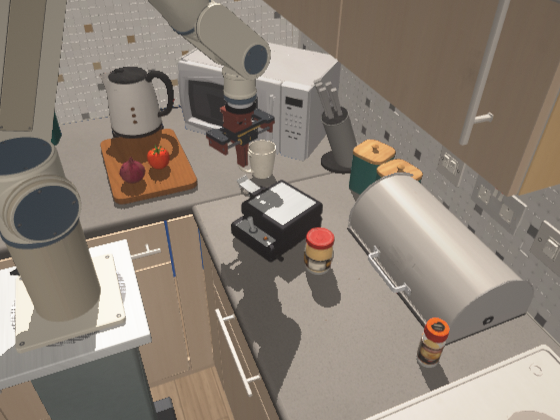

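The lid is shut (steel top level at (283,203)) and the latch stands open at (250,186). The fingertips are above the tab, clear of the mug at (262,158). Next I press the latch down.

move_arm --rows '[[[-1, -0.003, 0, 0.03, 0, 0, 0], [-1, 0, 0, 0.014, 0, 0, 0], [-1, 0, 0, 0.014, 0, 0, 0], [-1, 0, 0, 0.014, 0, 0, 0], [-1, 0, 0, 0.014, 0, 0, 0]]]'

```text
t: 7.92
position: [0.4808, 0.179, 0.127]
ee_rot: [1.741, 2.615, 0.001]
ft_force: [-0.0, -0.4, 0.1]
grip_width: 0.0006
gripper_force: 0.1
```

move_arm --rows '[[[-1, 0, 0, 0.012, 0, 0, 0], [-1, 0, 0, 0, 0, 0, 0], [-1, 0, 0, 0, 0, 0, 0]]]'

```text
t: 8.3
position: [0.4806, 0.179, 0.1157]
ee_rot: [-1.741, -2.615, -0.0]
ft_force: [-0.5, 0.1, -0.3]
grip_width: 0.0001
gripper_force: 0.0
```

Run:
```python
from h import *
to(-144,0,36)
p=snap('side')
for n in ['toaster','lid_top_front','latch_pivot','latch_tab','toggle_tip','mug']:
  for d in arm.pinpoint(n,p)[:1]: 
    q=d['at']-O; print(n,round(d['conf'],2),np.round(d['at'],3),np.round([q@ex*1e3,q@ey*1e3]))
```

```text
tip toaster mm [-142.3    0.6   35.7] shift [ 0.0017 -0.0006 -0.0003] F [-0.5  0.1 -0.3] t 8.3
toaster 0.72 [0.539 0.046 0.005] [3. 3.]
lid_top_front 0.97 [0.517 0.094 0.091] [-50.   1.]
latch_pivot 0.95 [0.498 0.134 0.078] [-94.  -0.]
latch_tab 0.73 [ 0.566 -0.027  0.054] [81. -0.]
toggle_tip 0.49 [0.44  0.026 0.087] [-17. -96.]
mug 0.79 [0.562 0.301 0.   ] [-223.  122.]
```

move_arm --rows '[[[-1, 0.008, 0, -0.01, 0, 0, 0], [-1, 0, 0, -0.045, 0, 0, 0], [-1, 0, 0, -0.045, 0, 0, 0], [-1, -0.04, -0.05, 0, 0, 0, 0], [-1, -0.05, -0.048, 0, 0, 0, 0]]]'

```text
t: 9.28
position: [0.4243, 0.0729, 0.2169]
ee_rot: [1.737, 2.616, 0.002]
ft_force: [0.6, 0.1, -0.0]
grip_width: 0.0004
gripper_force: 0.0
```

Run:
```python
from h import *
to(-60,-98,70)
p=snap('scene'); print(px(p,T(-95,0,50)))
for n in ['latch_tab','latch_pivot','toggle_tip']:
  for d in arm.pinpoint(n,p)[:1]: 
    q=d['at']-O; print(n,round(d['conf'],2),np.round(d['at'],3),np.round([q@ex*1e3,q@ey*1e3]))
a=p['frame'][110:290,160:360,::-1]
p=snap('side'); b=p['frame'][110:290,180:380,::-1]
cv2.imwrite('pics/l4.png',cv2.resize(np.hstack([a,b]),None,fx=2,fy=2,interpolation=cv2.INTER_CUBIC))
for n in ['latch_tab','latch_pivot','toggle_tip']:
  for d in arm.pinpoint(n,p)[:1]: 
    q=d['at']-O; print(n,round(d['conf'],2),np.round(d['at'],3),np.round([q@ex*1e3,q@ey*1e3]))
```

```text
tip toaster mm [-66.1 -92.2 136.9] shift [-0.006  -0.006   0.0669] F [ 0.6  0.1 -0. ] t 9.275
[231. 205.]
latch_pivot 0.82 [0.494 0.138 0.075] [-99.  -3.]
toggle_tip 0.53 [0.44  0.025 0.087] [-15. -96.]
latch_pivot 0.8 [0.5   0.134 0.075] [-93.   1.]
toggle_tip 0.53 [0.513 0.095 0.094] [-52.  -2.]
```

View pics/l4.png

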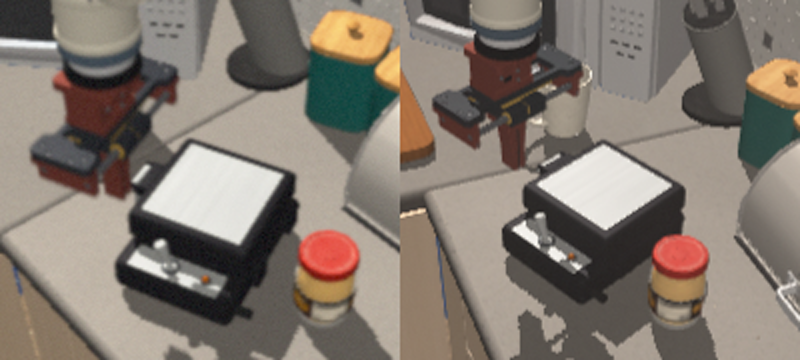

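The latch no longer stands out from the lid's front: only the pivot lug shows, at (150,178) left and (550,163) right. The lid is shut and the toggle at (148,247) leans to the front. Next I lower the tips in front of the toggle.

move_arm --rows '[[[-1, 0, -0.006, 0.02, 0, 0, 0], [-1, 0, 0, 0.03, 0, 0, 0], [-1, 0, 0, 0.017, 0, 0, 0], [-1, 0, 0, 0, 0, 0, 0]]]'

```text
t: 10.18
position: [0.419, 0.0716, 0.1476]
ee_rot: [-1.738, -2.615, 0.003]
ft_force: [0.4, 0.6, 0.7]
grip_width: 0.0006
gripper_force: 0.0
```

Run:
```python
from h import *
to(-12,-98,70)
```

```text
tip toaster mm [-67.  -97.9  67.6] shift [-0.055  -0.0002 -0.0024] F [0.4 0.6 0.7] t 10.175
```

move_arm --rows '[[[-1, -0.02, 0, 0, 0, 0, 0], [-1, -0.01, 0, 0, 0, 0, 0], [-1, -0.009, 0, 0, 0, 0, 0], [-1, -0.009, 0, 0, 0, 0, 0], [-1, -0.007, 0, 0, 0, 0, 0]]]'

```text
t: 10.8
position: [0.4404, 0.0201, 0.1487]
ee_rot: [-1.742, -2.613, -0.0]
ft_force: [-2.3, 12.2, 2.2]
grip_width: 0.0001
gripper_force: 6.2
```

Run:
```python
from h import *
to(-12,-98,70)
```

```text
tip toaster mm [-11.3 -97.9  68.7] shift [ 0.0007 -0.0001 -0.0013] F [-2.3 12.2  2.2] t 10.8
```

12 N at this point suggests the lever is already at its rear stop. I back off and look.

move_arm --rows '[[[-1, 0.02, 0, 0, 0, 0, 0], [-1, 0.02, 0, 0, 0, 0, 0], [-1, 0, 0, -0.04, 0, 0, 0], [-1, 0.05, 0, -0.05, 0, 0, 0], [-1, 0.06, 0, -0.05, 0, 0, 0]]]'

```text
t: 11.42
position: [0.3894, 0.1425, 0.2743]
ee_rot: [1.743, 2.613, 0.0]
ft_force: [0.5, 0.6, 0.0]
grip_width: 0.0006
gripper_force: 0.0
```

move_arm --rows '[[[-1, 0.05, 0, -0.03, 0, 0, 0], [-1, 0, 0, 0, 0, 0, 0]]]'

```text
t: 11.68
position: [0.3703, 0.1906, 0.3051]
ee_rot: [1.734, 2.617, 0.007]
ft_force: [1.2, 0.4, -0.6]
grip_width: 0.0004
gripper_force: 0.0
```

Run:
```python
from h import *
st()
ims=[]
for c,x in [('scene',160),('side',180)]:
  p=snap(c); ims.append(p['frame'][110:290,x:x+200,::-1])
  for n in ['toaster','latch_tab','latch_pivot','lid_top_front','toggle_tip','mug','jar']:
    for d in arm.pinpoint(n,p)[:1]: 
      q=d['at']-O; print(n,round(d['conf'],2),np.round(d['at'],3),np.round([q@ex*1e3,q@ey*1e3]))
w=snap('wrist','w5.png')
cv2.imwrite('pics/l5.png',cv2.resize(np.hstack(ims),None,fx=2,fy=2,interpolation=cv2.INTER_CUBIC))
```

```text
11.675 [0.3703 0.1906 0.3051] [1.734 2.617 0.007] F [ 1.2  0.4 -0.6] w 0.0003576813470087192
toaster 0.79 [0.535 0.042 0.001] [ 5. -2.]
latch_pivot 0.93 [0.495 0.132 0.076] [-93.  -4.]
lid_top_front 0.85 [0.512 0.097 0.091] [-54.  -2.]
toggle_tip 0.54 [0.45  0.002 0.084] [  9. -96.]
mug 0.78 [ 0.561  0.299 -0.003] [-222.  121.]
jar 0.78 [ 0.564 -0.112 -0.001] [159. -35.]
toaster 0.8 [0.54  0.045 0.005] [4. 3.]
latch_pivot 0.9 [0.499 0.13  0.08 ] [-90.  -2.]
lid_top_front 0.68 [0.515 0.096 0.091] [-52.   0.]
toggle_tip 0.42 [ 0.452 -0.001  0.089] [ 12. -96.]
mug 0.74 [0.564 0.303 0.   ] [-225.  126.]
jar 0.66 [ 0.562 -0.115 -0.   ] [160. -38.]
```

View pics/l5.png

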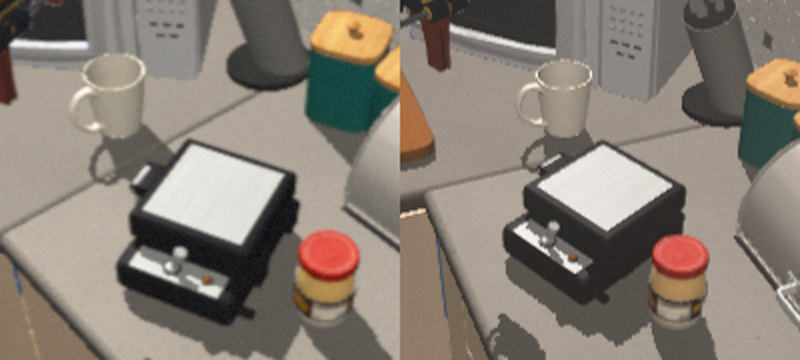

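View pics/w5.png

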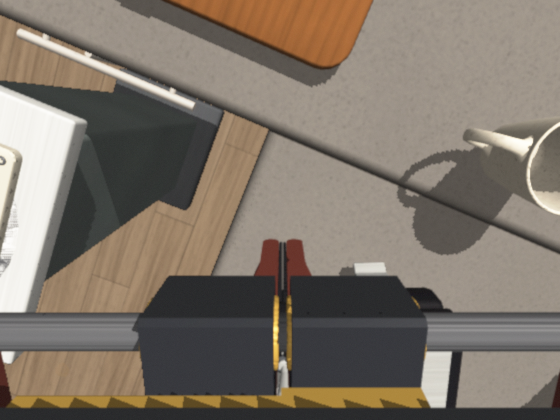

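The toggle tip has moved about 25 mm to the rear, from x −16 to about +10 mm, so it is on. The wrist view at (370,268) shows only the edge of the hanging latch. The lid is shut, and the mug and jar have not moved. The arm is clear, so I hand in.

```bash
python3 -c "
from plant import arm
print(arm.close_job())"
```

```text
the job is handed in; nothing more can be done
None
```

I handed in the job with the lid shut, the latch flipped down, the toggle at its rear position and the mug and jar unmoved; the hand-in call returned no verdict, and the latch's final hook-in was judged from the camera views and zero push force, not seen directly.

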